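# Gauge the next copper sleeve and sort it

## Robot

A 6-joint arm with a two-finger parallel gripper is mounted at the origin on the work surface. World frame = base frame: x ahead of the robot, y to its left, z up, the work surface at z = 0. Lengths are in mm, angles in degrees, forces in N, time in s.
With the tool pointing down it reaches from about 300 to 850 mm from the base axis. Payload 4.2 kg.
Tool frame: the origin (TCP) lies midway between the tips of the shut fingers; the grasp point (between the pads) lies env.hold_point_z behind it (env.hold_point_z is the distance from the TCP to the grasp point, in mm); z points along the fingers, y is the line along which they close (so a half turn about z gives the same grasp; the last joint's range is limited). The gripper opens to 91 mm and grips with 3 to 60 N. Pads are 32 mm wide; open, the fingers measure 118 mm over their backs; the gripper's body (76 mm by 178 mm) begins 60 mm behind the grasp point.
Start: joints at [63.083, 18.312, 89.639, -0, 72.044, -1.146], TCP at [250.006, 517.822, 213.976] pointing down, gripper open.
Joint ranges: [-177.97, 177.97], [-48.28, 115.42], [12.27, 149.76], [-77.06, 257.06], [2.81, 150.46], [-146.56, 146.56]. Speed limits (degrees/s): [147.25, 147.25, 180, 180, 180, 180].

## Interface

Orientations are given as [roll, pitch, yaw] about the fixed x, y, z axes, in that order (R = Rz(yaw) Ry(pitch) Rx(roll)).
In Python, from workcell import env, viewer, spotter gives the robot as it stands.
- The arm moves only by the tool apply_moves, never from a script. Its arguments are lists of equal length, an entry for each row: "delta_pos": the shift along the world's x, y, z normalised to -1 to 1, where 1 is 120 mm, a list of three; "rot": the turn, a rotation vector about the world's x, y, z normalised to -1 to 1, where 1 is 1.5 rad, a list of three; "hand": the opening, from 0 (shut) to 1 (fully open). A call has 1 to 10 rows; each row is the pose to reach, as a shift and turn from the pose commanded when the call began; what a row does not reach only later rows make up. A row lasts 1/12 s, in which the tool goes at most 41.7 mm and 7.16 degrees, less where a joint would pass 70% of its speed; a pose out of reach is approached as far as the arm can. A call with a number of a shift or a turn outside -1 to 1 is refused whole. A call with a gripper value outside its range is refused whole. The fingers move at their own pace and stop on an object; "newtons" is the grip in N (left out, the last holds). Time passes only in rows, so rows that repeat a pose let the fingers close. It gives the time, the measured TCP pose, the force, the opening and the grip force at its end, in the units of the state.
- env.state(): the state, without advancing time (a new reading comes with each control period).
- viewer.grab_frame(name): name is "scene" or "top"; returns a dict with "pixels" (420x560x3 uint8, red, green, blue), "camera_matrix" (3x3 intrinsics, pixels), "R" (3x3) and "t" (3): a world point X has camera coordinates R X + t. Camera axes: x right, y down, z forward; pixel columns grow to the right and rows downward; lengths in mm; the calibration is good to about 2 mm. A picture is of the moment at which its call begins. There is no depth.
- env.job_done(): hands the job in; it is judged then, once.
Trained networks look in a picture, given as the dict that the camera call returned (one of the last four; its "shot" number tells which), for a name from the list of things; names that differ only in an ending like _2 or _b are one class to them, and where a whole thing is asked for, a point or a joint stands for the part that bears it (a point fixed in the world has none). Each returns a list of dicts, best first, with "score" (0 to 1); they miss things now and then, are a little off and sometimes report something else, mostly with a low value. They report only what shows in the picture. A call takes as long as a camera call. They do not tell look-alikes from the thing itself.
- spotter.trace(picture, query): "mask" (420x560 bool, what is visible of it) and "box" ([centre column, centre row, width, height] in pixels, round what is visible of it).
- spotter.landmark_of(picture, query): "position" ([column, row] in pixels: a listed point, or the origin of a listed thing).
The state is a dict: "time_s": time; "qpos": joint angles; "qvel": joint speeds; "effort": joint torques, N m; "ee_pos": TCP position; "ee_rot": TCP orientation; "force": force on the tool from outside, world axes, zero at the start; "torque": the same for the moment, N m; "gripper_width": finger opening in mm; "gripper_force": force on a finger pad.
Only numpy, scipy, OpenCV 4.12 (cv2) and the standard library are available. Lean on these libraries where they do the work, as an engineer would, in place of code of your own. Each camera call takes 0.05 s, during which the arm holds its last target. There are 200 camera calls.

## Task

Test the next copper sleeve from the drying rack, the one at the gauge end: stand it on end on the bench and let go, then take it afresh and slide it down over the gauge pin as far as it will go, without dropping or forcing it. If it goes fully home on the gauge base, stand it upright in the low aluminium tray for enamelling; if it sticks part way, stand it upright in the plywood return crate. Leave the other sleeve in its notch and do not disturb the cup, bottle and paint palette.

Things in the scene. Friction and masses are not known exactly. Their poses are not given: they have to be found in the camera images.
- sleeve_a: One bare copper sleeve (tube): 110 mm long, 46 mm outside, 40 mm bore, about 0.38 kg, both ends alike, a thin solder seam round its middle. Of the two sleeves one is clear, the other has a solder bead inside at mid-length (33 mm free) that stops on the gauge pin; outside they look the same. Origin: on its axis at mid-length; x along the tube.
- sleeve_b: The other bare copper sleeve (tube): 110 mm long, 46 mm outside, 40 mm bore, about 0.38 kg, both ends alike, a thin solder seam round its middle. Of the two sleeves one is clear, the other has a solder bead inside at mid-length (33 mm free) that stops on the gauge pin; outside they look the same. Origin: on its axis at mid-length; x along the tube.
- rack: Wooden drying rack, fixed: two battens along its y, 168 mm long, 12 mm thick, 32 mm high, 72 mm apart centre to centre, with two V notches 100 mm apart that hold sleeves lying along its x. Between the battens only thin dowels up to 11 mm high. The bench between rack and gauge is clear. Origin: on the table, under its middle
- rack_near (a point): Point on the axis, at mid-length, of a sleeve lying in the notch at the gauge end of the rack (its -y end); 45 mm above the table. The sleeve here, either of the two, is the next to test (it may lie up to 4 mm along its axis from this point)
- rack_far (a point): The same for the other notch (the rack's +y end); the sleeve here stays
- gauge: Plug gauge, fixed: round dark base 96 mm across and 15 mm high with a vertical bright steel pin of 37 mm diameter in its centre, 85 mm high above the base, its top 6 mm bevelled to 28 mm diameter. Origin: on the table, under the pin; z up along the pin
- gauge_tip (a point): Top centre of the gauge pin, 100 mm above the table
- gauge_home (a point): Point on the pin axis, 70 mm above the table, where a sleeve's origin lies when the sleeve is fully home on the base. A sleeve with a solder bead stops with its origin about 30 mm above this point
- tray: Low square aluminium tray for sleeves to be enamelled, fixed, 126 x 126 mm outside, rim 10 mm high, floor 3 mm thick, 120 mm clear inside. Origin: on the table, under its centre
- tray_floor (a point): Centre of the tray's floor, 3 mm above the table
- crate: Square plywood crate for sleeves to be returned, fixed, 118 x 118 mm outside, 45 mm high, open at the top, walls 7 mm, small corner posts, 104 mm clear inside, floor 6 mm thick. Origin: on the table, under its centre. Tray and crate stand on the robot's right and change places between starts
- crate_floor (a point): Centre of the crate's floor, 6 mm above the table
- cup: Bystander: white paper cup, 76 mm across the rim, 85 mm tall, beyond the work. Origin: centre of its underside
- bottle: Bystander: small clear bottle, 42 mm across, 115 mm tall, beyond the work. Origin: centre of its underside
- palette: Bystander: round white paint palette, 144 mm across, 12 mm high. Origin: centre of its underside
Mind the look-alikes: they are no part of the job. Leave any purple or yellow look-alike of the tray alone. Leave any purple or turquoise look-alike of the rack alone.

How it is judged:
By the outcome, as a careful person would: the job done as asked, in the order asked, and still so for the second after the job is handed in, with the robot touching nothing.
It also fails if it takes over 54 s, if anything falls off the work surface, if the arm or the gripper's body presses on something with over 40 N, if the wrist force passes 120 N, or if a joint passes its speed limit or range.

## Working session

There is one attempt and no reset: what is moved stays moved. The work goes in short steps, Python scripts to look and compute and a tool call to move; the robot and the scene stay as the last step left them, time stands still between calls to the robot, and variables do not carry over. Pictures are saved under pics/ and viewed, at most 10 in all, crops included, and the job is handed in when it is done.

Besides the shell and the picture viewer there is one more tool, called after "Request:" as name(argument=value, ...), one argument or row to a line, values as JSON. apply_moves: Moves the arm, as the interface text tells. Its arguments: {"type":"object","properties":{"delta_pos":{"type":"array"},"rot":{"type":"array"},"hand":{"type":"array"},"newtons":{"type":"number"}},"required":["delta_pos","rot","hand"]}

```bash
ls; mkdir -p pics
cat > h.py <<'E'
import numpy as np, cv2
from workcell import env, viewer, spotter
def save(f,n,crop=None,s=1):
    p=f["pixels"][:,:,::-1]
    if crop: a,b,c,d=crop; p=p[b:d,a:c]
    if s!=1: p=cv2.resize(p,None,fx=s,fy=s,interpolation=cv2.INTER_CUBIC)
    cv2.imwrite("pics/"+n,p)
def w(f,uv,z):
    K,R,t=map(np.array,(f["camera_matrix"],f["R"],f["t"]))
    d=R.T@np.linalg.solve(K,[uv[0],uv[1],1]); c=-R.T@t
    return c+d*(z-c[2])/d[2]
def px(f,X):
    K,R,t=map(np.array,(f["camera_matrix"],f["R"],f["t"])); p=K@(R@np.array(X,float)+t); return p[:2]/p[2]
E
python3 - <<'E'
from h import *
print(env.hold_point_z, env.state())
Z=dict(sleeve_a=45,rack=0,rack_near=45,rack_far=45,gauge=0,gauge_tip=100,tray=0,tray_floor=3,crate=0,crate_floor=6,cup=0,bottle=0,palette=0)
for c in("top","scene"):
    f=viewer.grab_frame(c); save(f,c+"0.png")
    print(c,"cam",-np.array(f["R"]).T@f["t"])
    for q,z in Z.items():
        for r in spotter.landmark_of(f,q)[:3]: print(q,round(r["score"],2),np.round(r["position"]),np.round(w(f,r["position"],z),1))
E
```

```text
pics
18.8 {'time_s': 0.0, 'qpos': array([ 6.30811539e+01,  1.83519619e+01,  8.97042309e+01, -1.06982417e-03,
        7.20433974e+01, -1.14527045e+00]), 'qvel': array([-0.01125438,  0.05031461,  0.02135258, -0.10015621, -0.02341337,
        0.0274988 ]), 'effort': array([-2.85108035e-03, -4.12466955e+01, -2.31970721e+01,  7.23766373e-02,
        4.60231828e-02, -1.67241042e-04]), 'ee_pos': array([249.79835456, 517.3667103 , 213.13179628]), 'ee_rot': array([-1.79900409e+02, -9.73612669e-04,  1.54226754e+02]), 'force': array([ 0.2933469 , -1.48005615, -1.02761521]), 'torque': array([0.00396256, 0.03072579, 0.0833142 ]), 'gripper_force': 0.0, 'gripper_width': 91.21422797774916}
top cam [ 262.69136904    2.35937018 1392.43800839]
sleeve_a 0.77 [208. 223.] [481.  218.2  45. ]
sleeve_a 0.62 [179. 225.] [477.9 317.5  45. ]
rack 0.75 [133. 251.] [393.4 484.7   0. ]
rack 0.7 [182. 228.] [473.  317.5   0. ]
rack 0.63 [198. 226.] [478.8 258.9   0. ]
rack_near 0.96 [207. 284.] [277.  218.1  45. ]
rack_near 0.72 [143. 252.] [385.2 434.6  45. ]
rack_near 0.55 [211. 227.] [469.  208.1  45. ]
rack_fa
[... 1413 characters left out ...]

gauge_tip 0.52 [350. 225.] [519.7 222.5 100. ]
gauge_tip 0.29 [199. 187.] [ 521.  -251.7  100. ]
tray 0.92 [197. 182.] [ 426.4 -314.6    0. ]
tray 0.76 [224. 145.] [ 232.9 -293.2    0. ]
tray 0.56 [154. 152.] [ 342.  -520.8    0. ]
tray_floor 0.94 [155. 155.] [ 355.5 -508.4    3. ]
tray_floor 0.84 [222. 149.] [ 253.4 -292.8    3. ]
tray_floor 0.79 [201. 186.] [ 442.4 -294.2    3. ]
crate 0.88 [202. 225.] [ 588.1 -225.4    0. ]
crate 0.63 [206. 228.] [ 596.3 -209.2    0. ]
crate_floor 0.77 [206. 226.] [ 592.4 -209.4    6. ]
cup 0.86 [332. 302.] [722.1 225.3   0. ]
cup 0.39 [361. 232.] [462.2 258.7   0. ]
bottle 0.73 [291. 285.] [706.6 100.7   0. ]
palette 0.72 [244. 282.] [737.3 -30.1   0. ]
```

Run:
```python
import cv2
p=cv2.imread("pics/top0.png")[130:330,90:450]
cv2.imwrite("pics/topc.png",cv2.resize(p,None,fx=2.2,fy=2.2,interpolation=cv2.INTER_CUBIC))
p=cv2.imread("pics/scene0.png")[120:330,130:490]
cv2.imwrite("pics/scenec.png",cv2.resize(p,None,fx=2.2,fy=2.2,interpolation=cv2.INTER_CUBIC))
```

```text
(no output)
```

View pics/topc.png

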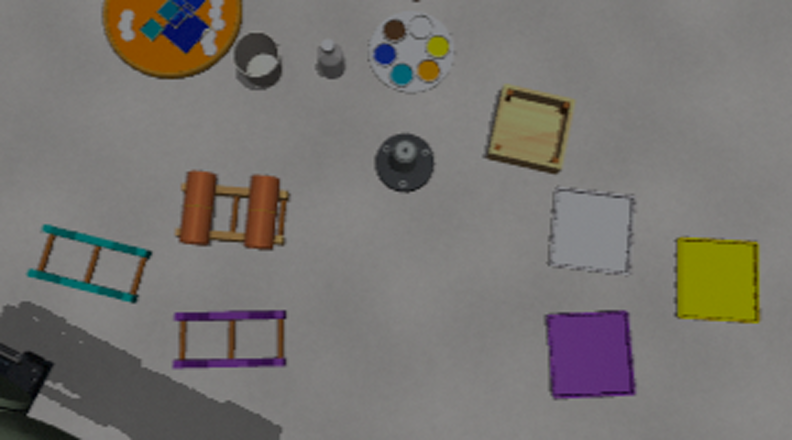

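View pics/scenec.png

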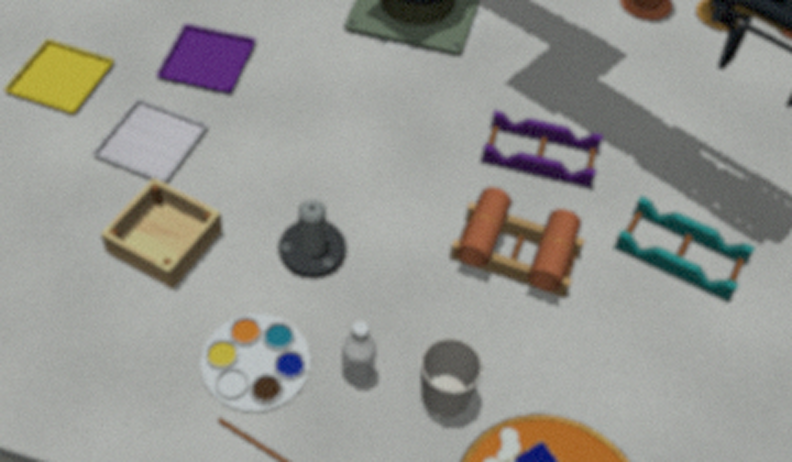

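The real rack is the wooden one holding both sleeves. In the top view the sleeves are at (209,226) and (180,225), with a purple rack at (194,284) and a turquoise one at (131,250). The near sleeve is the one at (209,226), on the gauge side. The aluminium tray is the grey one at (359,235); the purple (358,292) and yellow (417,262) ones are look-alikes. The crate is at (330,189) and the gauge at (274,204). Next I fit the shapes to the masks.

```bash
cat > fit.py <<'E'
from h import *
from scipy.optimize import least_squares
T=np.linspace(0,2*np.pi,48,endpoint=False)
def cyl(r,z0,z1): return np.array([[r*np.cos(a),r*np.sin(a),z] for a in T for z in(z0,z1)])
def lie(L=55,r=23,z=45): return np.array([[x,r*np.cos(a),z+r*np.sin(a)] for a in T for x in(-L,L)])
def box(h,H): return np.array([[x,y,z] for x in(-h,h) for y in(-h,h) for z in(0,H)],float)
M=dict(gauge=np.vstack([cyl(48,0,15),cyl(14,100,100),cyl(18.5,94,94)]),sleeve_a=lie(),tray=box(63,10),crate=box(59,45))
def place(P,p):
    c,s=np.cos(p[2]),np.sin(p[2]); return np.c_[p[0]+c*P[:,0]-s*P[:,1],p[1]+s*P[:,0]+c*P[:,1],P[:,2]]
def desc(pts):
    h=cv2.convexHull(np.float32(pts)); m=cv2.moments(h); a=m["m00"]
    return np.array([m["m10"]/a,m["m01"]/a]), np.array([m["mu20"],m["mu11"],m["mu02"]])/a, h[:,0]
def angfn(h,n=24):  # support function of the hull
    d=np.array([[np.cos(a),np.sin(a)] for a in np.linspace(0,2*np.pi,n,endpoint=False)])
    return (h@d.T).max(0)
def proj(f,X): return np.array([px(f,x) for x in X])
def hullmask(m):
    m=m.astype(np.uint8); n,l,s,_=cv2.connectedComponentsWithStats(m); k=1+np.argmax(s[1:,4])
    ys,xs=np.where(l==k); return np.vstack([np.c_[xs+dx,ys+dy] for dx,dy in((-.5,0),(.5,0),(0,.5),(0,-.5))])
def pick(f,q,guess,P):
    g=proj(f,place(P,guess)).mean(0)
    rs=[r for r in spotter.trace(f,q) if np.hypot(*(np.array(r["box"][:2])-g))<14]
    return min(rs,key=lambda r:np.hypot(*(np.array(r["box"][:2])-g))) if rs else None
def fit(frames,q,guess,P,yaw=True):
    obs=[(f,r) for f in frames if (r:=pick(f,q,guess,P))]
    def solve(obs):
        def res(p):
            if not yaw: p=[p[0],p[1],0]
            return np.concatenate([angfn(proj(f,place(P,p)))-angfn(hullmask(r["mask"])) for f,r in obs])
        s=least_squares(res,guess if yaw else guess[:2],x_scale=[10,10,.1] if yaw else [10,10],loss="soft_l1",diff_step=1e-4)
        return np.round(s.x*(np.array([1,1,57.3])[:len(s.x)]),1),round(float(np.sqrt(np.mean(s.fun**2))),2)
    for o in obs: print(q,"single",solve([o]),round(o[1]["score"],2))
    if len(obs)>1: print(q,"both",solve(obs))
E
python3 - <<'E'
from fit import *
F=[viewer.grab_frame(c) for c in("top","scene")]
fit(F,"gauge",[540,-6,0],M["gauge"],False)
fit(F,"sleeve_a",[478,214,.05],M["sleeve_a"])
fit(F,"sleeve_a",[478,314,.05],M["sleeve_a"])
fit(F,"tray",[435,-310,.05],M["tray"])
fit(F,"crate",[592,-215,.15],M["crate"])
E
```

```text
gauge single (array([553. ,  -8.3]), 0.34) 0.89
gauge single (array([553.2,  -7.2]), 0.7) 0.57
gauge both (array([553. ,  -7.8]), 0.56)
sleeve_a single (array([471.1, 216.4,  -5.1]), 0.42) 0.61
sleeve_a single (array([471.6, 217.2,  -5.4]), 0.29) 0.73
sleeve_a both (array([471.3, 216.8,  -5.3]), 0.38)
sleeve_a single (array([479.6, 315.7,  -4. ]), 0.43) 0.75
sleeve_a single (array([479.9, 316.6,  -6.4]), 0.58) 0.8
sleeve_a both (array([479.7, 316.1,  -5.3]), 0.56)
tray single (array([ 437.6, -307.4,   -8.1]), 0.32) 0.72
tray single (array([ 435.7, -305.8,   -7.7]), 0.34) 0.58
tray both (array([ 436.7, -306.5,   -8. ]), 0.42)
crate single (array([ 602.4, -213.3,  -12.6]), 0.96) 0.79
crate single (array([ 603.5, -211.7,  -15. ]), 1.11) 0.59
crate both (array([ 602.7, -212.6,  -13.2]), 1.08)
```

```bash
cat > plan.py <<'E'
from h import *
from scipy.spatial.transform import Rotation as Ro
U0=-5.3
def plan(gp,tilt,yaw=U0):
    """gp: grasp-point target; tilt about the closing line from straight down"""
    s=env.state(); y=np.radians(yaw); v=[-np.sin(y),np.cos(y),0]
    R=Ro.from_rotvec(np.radians(tilt)*np.array(v))*Ro.from_euler("xyz",[180,0,180+yaw],degrees=True)
    d=R.apply([0,0,1]); tcp=np.array(gp)+env.hold_point_z*d
    Rc=Ro.from_euler("xyz",s["ee_rot"],degrees=True)
    dp=tcp-s["ee_pos"]; rv=(R*Rc.inv()).as_rotvec()
    print("d",np.round(d,3),"tcp",np.round(tcp,1),"delta",np.round(dp/120,3),"rot",np.round(rv/1.5,3),"mm",round(np.linalg.norm(dp)),"deg",round(np.degrees(np.linalg.norm(rv)),1))
def st():
    s=env.state(); R=Ro.from_euler("xyz",s["ee_rot"],degrees=True)
    print("t",round(s["time_s"],2),"gp",np.round(s["ee_pos"]-env.hold_point_z*R.apply([0,0,1]),1),"rot",np.round(s["ee_rot"],1),"F",np.round(s["force"],1),"w",round(s["gripper_width"],1),"gf",round(s["gripper_force"],1),"q",np.round(s["qpos"]))
E
python3 -c "
from plan import *
plan([471.3+50,216.8-4.6,45+87],30)"
```

```text
d [-0.498  0.046 -0.866] tcp [511.9 213.1 115.7] delta [ 2.183 -2.54  -0.819] rot [0.094 0.338 0.233] mm 414 deg 36.2
```

Request:
apply_moves(
  delta_pos=[
    [0.36,-0.42,0],
    [0.65,-0.75,0],
    [0.85,-1,0],
    [0.85,-1,0],
  ],
  rot=[
    [0,0,0.08],
    [0.03,0.1,0.15],
    [0.06,0.2,0.2],
    [0.09,0.3,0.23],
  ],
  hand=[1,1,1,1],
  newtons=40,
)

```text
time_s: 2.33
ee_pos: [348.1, 401.8, 215.5]
ee_rot: [-179.8, -17.0, 170.4]
force: [0.8, 0.7, -0.5]
gripper_width: 91.1
gripper_force: 0.0
```

Request:
apply_moves(
  delta_pos=[
    [0.3,-0.35,0],
    [0.6,-0.7,0],
    [0.85,-1,0],
    [0.85,-1,0],
  ],
  rot=[
    [0,0,0],
    [0,0,0],
    [0,0,0],
    [0,0,0],
  ],
  hand=[1,1,1,1],
)

```text
time_s: 2.67
ee_pos: [452.9, 279.0, 213.7]
ee_rot: [-179.5, -16.7, 169.8]
force: [0.5, 0.7, 0.3]
gripper_width: 91.3
gripper_force: 0.0
```

```bash
python3 -c "
from plan import *
st();plan([471.3+50,216.8-4.6,45+87],30)"
```

```text
t 2.67 gp [458.2 278.2 231.7] rot [-179.5  -16.7  169.8] F [0.5 0.7 0.3] w 91.3 gf 0.0 q [ 25.  22.  86.   9.  86. -57.]
d [-0.498  0.046 -0.866] tcp [511.9 213.1 115.7] delta [ 0.492 -0.549 -0.817] rot [0.026 0.152 0.054] mm 132 deg 14.1
```

Request:
apply_moves(
  delta_pos=[
    [0.2,-0.25,-0.2],
    [0.4,-0.45,-0.5],
    [0.492,-0.549,-0.7],
    [0.492,-0.549,-0.817],
    [0.492,-0.549,-0.817],
    [0.492,-0.549,-0.817],
  ],
  rot=[
    [0.01,0.07,0.03],
    [0.026,0.152,0.054],
    [0.026,0.152,0.054],
    [0.026,0.152,0.054],
    [0.026,0.152,0.054],
    [0.026,0.152,0.054],
  ],
  hand=[1,1,1,1,1,1],
)

```text
time_s: 3.17
ee_pos: [509.6, 215.8, 115.5]
ee_rot: [180.0, -30.1, 174.8]
force: [0.2, 1.3, -0.7]
gripper_width: 91.3
gripper_force: 0.0
```

```bash
python3 -c "
from plan import *
st();plan([471.3,216.8,45],30)
f=viewer.grab_frame('scene');save(f,'s1.png',(270,130,430,270),5)"
```

```text
t 3.17 gp [519.  214.9 131.7] rot [180.  -30.1 174.8] F [ 0.2  1.3 -0.7] w 91.3 gf 0.0 q [ 16.  36.  81.  10.  91. -72.]
d [-0.498  0.046 -0.866] tcp [461.9 217.7  28.7] delta [-0.397  0.016 -0.723] rot [-0.    -0.002 -0.001] mm 99 deg 0.2
```

View pics/s1.png

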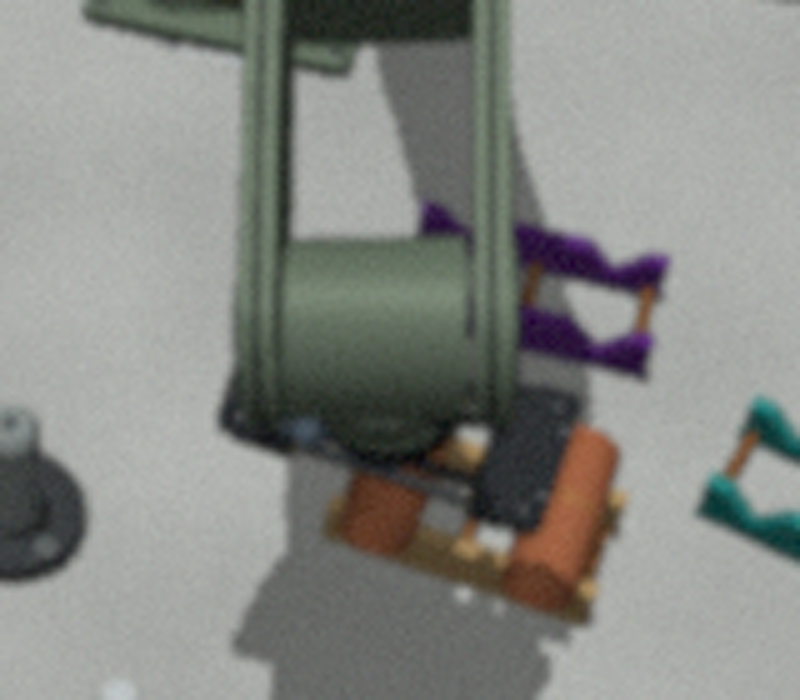

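The crop shows the wooden rack with both copper sleeves. The gripper is over the gauge-end one at about (380,510) in the crop, with one finger in the gap between the sleeves. This is the right sleeve, so I descend.

Request:
apply_moves(
  delta_pos=[
    [-0.15,0.005,-0.25],
    [-0.28,0.01,-0.5],
    [-0.36,0.014,-0.65],
    [-0.397,0.016,-0.723],
    [-0.397,0.016,-0.723],
    [-0.397,0.016,-0.723],
  ],
  rot=[
    [0,0,0],
    [0,0,0],
    [0,0,0],
    [0,0,0],
    [0,0,0],
    [0,0,0],
  ],
  hand=[1,1,1,1,1,1],
)

```text
time_s: 3.72
ee_pos: [463.3, 218.7, 30.9]
ee_rot: [179.9, -29.8, 174.9]
force: [-0.4, -0.2, 0.4]
gripper_width: 91.4
gripper_force: 0.0
```

```bash
python3 -c "
from plan import *
st();plan([471.3,216.8,45],30)"
```

```text
t 3.72 gp [472.6 217.8  47.2] rot [179.9 -29.8 174.9] F [-0.4 -0.2  0.4] w 91.4 gf 0.0 q [ 17.  37.  93.  11.  78. -73.]
d [-0.498  0.046 -0.866] tcp [461.9 217.7  28.7] delta [-0.011 -0.008 -0.018] rot [-0.001  0.002 -0.002] mm 3 deg 0.3
```

Close gradually; stop when grip builds up.

Request:
apply_moves(
  delta_pos=[
    [-0.011,-0.008,-0.018],
    [-0.011,-0.008,-0.018],
    [-0.011,-0.008,-0.018],
    [-0.011,-0.008,-0.018],
    [-0.011,-0.008,-0.018],
    [-0.011,-0.008,-0.018],
    [-0.011,-0.008,-0.018],
    [-0.011,-0.008,-0.018],
    [-0.011,-0.008,-0.018],
    [-0.011,-0.008,-0.018],
  ],
  rot=[
    [0,0,0],
    [0,0,0],
    [0,0,0],
    [0,0,0],
    [0,0,0],
    [0,0,0],
    [0,0,0],
    [0,0,0],
    [0,0,0],
    [0,0,0],
  ],
  hand=[0.8,0.7,0.62,0.58,0.54,0.5,0.45,0.4,0.4,0.4],
  newtons=40,
)

```text
time_s: 4.55
ee_pos: [460.9, 216.1, 27.0]
ee_rot: [-180.0, -30.0, 174.8]
force: [0.2, -3.0, 1.0]
gripper_width: 45.6
gripper_force: 40.0
```

```bash
python3 -c "
from plan import *
st()"
```

```text
t 4.55 gp [470.3 215.3  43.3] rot [-180.   -30.   174.8] F [ 0.2 -3.   1. ] w 45.6 gf 40.0 q [ 17.  38.  93.  11.  78. -73.]
```

Request:
apply_moves(
  delta_pos=[
    [0,0,0.1],
    [0,0,0.25],
    [0,0,0.45],
    [0,0,0.7],
    [0,0,0.9],
    [0,0,1],
    [0,0,1],
    [0,0,1],
  ],
  rot=[
    [0,0,0],
    [0,0,0],
    [0,0,0],
    [0,0,0],
    [0,0,0],
    [0,0,0],
    [0,0,0],
    [0,0,0],
  ],
  hand=[0.4,0.4,0.4,0.4,0.4,0.4,0.4,0.4],
)

```text
time_s: 5.22
ee_pos: [460.9, 216.9, 146.6]
ee_rot: [179.9, -30.0, 174.8]
force: [-0.0, 0.4, -4.4]
gripper_width: 46.2
gripper_force: 40.0
```

```bash
python3 -c "
from plan import *
st();plan([480,105,120],-60)"
```

```text
t 5.22 gp [470.3 216.  162.9] rot [179.9 -30.  174.8] F [-0.   0.4 -4.4] w 46.2 gf 40.0 q [ 17.  30.  87.  11.  91. -71.]
d [ 0.862 -0.08  -0.5  ] tcp [496.2 103.5 110.6] delta [ 0.294 -0.945 -0.3  ] rot [-9.600e-02 -1.042e+00 -1.000e-03] mm 124 deg 90.0
```

Request:
apply_moves(
  delta_pos=[
    [0.05,-0.1,0.05],
    [0.08,-0.2,0.05],
    [0.12,-0.35,0],
    [0.15,-0.5,0],
    [0.2,-0.6,0],
    [0.2,-0.7,0],
    [0.2,-0.7,0],
  ],
  rot=[
    [-0.007,-0.08,0],
    [-0.014,-0.15,0],
    [-0.021,-0.23,0],
    [-0.03,-0.31,0],
    [-0.037,-0.39,0],
    [-0.044,-0.47,0],
    [-0.05,-0.52,0],
  ],
  hand=[0.4,0.4,0.4,0.4,0.4,0.4,0.4],
)

```text
time_s: 5.8
ee_pos: [480.7, 130.4, 144.5]
ee_rot: [-179.7, 14.7, 174.7]
force: [-1.7, -0.7, -4.7]
gripper_width: 46.1
gripper_force: 40.0
```

```bash
python3 -c "
from plan import *
st();plan([480,105,75],-60)"
```

```text
t 5.8 gp [476.  130.9 162.7] rot [-179.7   14.7  174.7] F [-1.7 -0.7 -4.7] w 46.1 gf 40.0 q [ 18.   9. 116.  -9.  43. -61.]
d [ 0.862 -0.08  -0.5  ] tcp [496.2 103.5  65.6] delta [ 0.129 -0.224 -0.657] rot [-0.045 -0.525  0.002] mm 85 deg 45.3
```

Request:
apply_moves(
  delta_pos=[
    [0.02,-0.05,0],
    [0.04,-0.1,-0.05],
    [0.06,-0.15,-0.1],
    [0.09,-0.2,-0.2],
    [0.11,-0.224,-0.3],
    [0.129,-0.224,-0.45],
    [0.129,-0.224,-0.58],
    [0.129,-0.224,-0.657],
    [0.129,-0.224,-0.657],
    [0.129,-0.224,-0.657],
  ],
  rot=[
    [-0.007,-0.08,0],
    [-0.014,-0.15,0],
    [-0.021,-0.23,0],
    [-0.028,-0.31,0],
    [-0.035,-0.39,0],
    [-0.042,-0.47,0.002],
    [-0.045,-0.525,0.002],
    [-0.045,-0.525,0.002],
    [-0.045,-0.525,0.002],
    [-0.045,-0.525,0.002],
  ],
  hand=[0.4,0.4,0.4,0.4,0.4,0.4,0.4,0.4,0.4,0.4],
)

```text
time_s: 6.63
ee_pos: [490.6, 130.3, 182.3]
ee_rot: [-177.0, 45.5, 174.5]
force: [0.0, 0.5, -3.7]
gripper_width: 45.6
gripper_force: 40.0
```

```bash
python3 -c "
from plan import *
st();plan([480,105,57],-60)"
```

```text
t 6.63 gp [477.3 132.5 195.5] rot [-177.    45.5  174.5] F [ 0.   0.5 -3.7] w 45.6 gf 40.0 q [ 32.   3. 132. -77.  29.  14.]
d [ 0.862 -0.08  -0.5  ] tcp [496.2 103.5  47.6] delta [ 0.047 -0.223 -1.123] rot [ 0.005 -0.169  0.029] mm 137 deg 14.8
```

```bash
cat > kin.py <<'E'
from plan import *
D=[([63.08,18.35,89.7,0,72.04,-1.1],[249.8,517.4,213.1],[-179.9,0,154.2]),
([17,38,93,11,78,-73],[460.9,216.1,27],[180,-30,174.8]),([25,22,86,9,86,-57],[452.9,279,213.7],[-179.5,-16.7,169.8]),([16,36,81,10,91,-72],[509.6,215.8,115.5],[180,-30.1,174.8]),
([17,37,93,11,78,-73],[463.3,218.7,30.9],[179.9,-29.8,174.9]),([17,30,87,11,91,-71],[460.9,216.9,146.6],[179.9,-30,174.8]),
([18,9,116,-9,43,-61],[480.7,130.4,144.5],[-179.7,14.7,174.7]),([32,3,132,-77,29,14],[490.6,130.3,182.3],[-177,45.5,174.5])]
A=[];b=[]
for q,p,e in D:
    q=np.radians(q); z=Ro.from_euler("xyz",e,degrees=True).apply([0,0,1]); c,s=np.cos(q[0]),np.sin(q[0])
    def pol(a): return np.array([c*np.sin(a),s*np.sin(a),np.cos(a)])
    A.append(np.c_[[c,s,0],[0,0,1],pol(q[1]),pol(q[1]+q[2]),z]); b.append(p)
x,*_=np.linalg.lstsq(np.vstack(A),np.concatenate(b),rcond=None)
a1,h,L2,L3,Dt=x
if __name__=="__main__":
    print(np.round(x),np.round(np.vstack(A)@x-np.concatenate(b)))
    for r in (480,520,560,600,640,680):
      for z in(60,80,110):
        for tl in(60,70,):
            t=np.radians(180-tl); W=np.array([r-a1,z-h])-(Dt-18.8)*np.array([np.sin(t),np.cos(t)])
            R2=W@W; k=(R2-L2**2-L3**2)/(2*L2*L3)
            if abs(k)>1: continue
            j3=np.arccos(k); j2=np.arctan2(W[0],W[1])-np.arctan2(L3*np.sin(j3),L2+L3*np.cos(j3))
            print(r,z,tl,np.round(np.degrees([j2,j3,t-j2-j3])))
E
python3 kin.py
```

```text
[-13. 115. 595. 415. 336.] [  8. -11.   2.   9.  -6.  -6.  -0.  -9.   3.   2.  -6.   2.   5.  -9.
   1.  -2. -10.   4.   4. -10.  -5.  10.  -6.  -2.]
480 60 60 [ 31. 161. -73.]
480 60 70 [  52.  169. -112.]
480 80 60 [ 26. 160. -65.]
480 80 70 [  45.  168. -102.]
480 110 60 [ 18. 157. -55.]
480 110 70 [ 33. 165. -89.]
520 60 60 [ 30. 155. -65.]
520 60 70 [ 44. 161. -95.]
520 80 60 [ 25. 154. -59.]
520 80 70 [ 38. 161. -89.]
520 110 60 [ 19. 152. -51.]
520 110 70 [ 30. 159. -79.]
560 60 60 [ 29. 150. -59.]
560 60 70 [ 40. 155. -85.]
560 80 60 [ 26. 149. -54.]
560 80 70 [ 36. 154. -80.]
560 110 60 [ 20. 147. -47.]
560 110 70 [ 29. 153. -72.]
600 60 60 [ 30. 144. -54.]
600 60 70 [ 39. 149. -78.]
600 80 60 [ 27. 143. -50.]
600 80 70 [ 35. 149. -74.]
600 110 60 [ 22. 142. -44.]
600 110 70 [ 29. 147. -67.]
640 60 60 [ 31. 139. -50.]
640 60 70 [ 38. 144. -72.]
640 80 60 [ 28. 138. -46.]
640 80 70 [ 35. 143. -68.]
640 110 60 [ 24. 137. -40.]
640 110 70 [ 30. 142. -62.]
680 60 60 [ 32. 134. -45.]
680 60 70 [ 38. 138. -66.]
680 80 60 [ 29. 133. -42.]
680 80 70 [ 35. 138. -63.]
680 110 60 [ 26. 132. -37.]
680 110 70 [ 31. 137. -58.]
```

```bash
cat > kin.py <<'E'
from plan import *
from scipy.optimize import least_squares
D=[([63.08,18.35,89.7,0,72.04,-1.1],[249.8,517.4,213.1],[-179.9,0,154.2]),
([17,38,93,11,78,-73],[460.9,216.1,27],[180,-30,174.8]),([25,22,86,9,86,-57],[452.9,279,213.7],[-179.5,-16.7,169.8]),([16,36,81,10,91,-72],[509.6,215.8,115.5],[180,-30.1,174.8]),
([17,37,93,11,78,-73],[463.3,218.7,30.9],[179.9,-29.8,174.9]),([17,30,87,11,91,-71],[460.9,216.9,146.6],[179.9,-30,174.8]),
([18,9,116,-9,43,-61],[480.7,130.4,144.5],[-179.7,14.7,174.7])]
s=env.state(); D.append((s["qpos"],s["ee_pos"],s["ee_rot"]))
def ori(q,c=0): return Ro.from_euler("ZYZYZ",[q[0],q[1]+q[2],q[3],q[4],q[5]+c],degrees=True)
def fk(q,x):
    a1,h,L2,L3,Dt,b3,c=x; R=ori(q,c)
    z1=Ro.from_euler("Z",q[0],degrees=True); z2=z1*Ro.from_euler("Y",q[1],degrees=True); z3=z1*Ro.from_euler("Y",q[1]+q[2],degrees=True)
    return z1.apply([a1,0,h])+z2.apply([0,0,L2])+z3.apply([b3,0,L3])+R.apply([0,0,Dt]),R
def res(x):
    o=[]
    for q,p,e in D:
        P,R=fk(np.array(q,float),x); o+=list(P-p)+list(300*(R.inv()*Ro.from_euler("xyz",e,degrees=True)).as_rotvec())
    return o
X=min((least_squares(res,[0,150,450,450,200,0,c],x_scale=[100]*6+[50]) for c in(-90,0,90,180)),key=lambda s:s.cost)
if __name__=="__main__":
    print(np.round(X.x,1),np.round(X.fun.reshape(-1,6)).astype(int).tolist()); x=X.x
    lo=np.array([-177,-48,13,-76,4,-145]);hi=np.array([177,115,149,256,149,145])
    for gp in([480,105,110],[400,100,60],[430,100,60]):
      for yaw,tilt in((90,-60),(75,-60),(60,-60),(-90,-60),(-5,60),(15,60)):
        y=np.radians(yaw); R=Ro.from_rotvec(np.radians(tilt)*np.array([-np.sin(y),np.cos(y),0]))*Ro.from_euler("xyz",[180,0,180+yaw],degrees=True)
        tcp=np.array(gp)+18.8*R.apply([0,0,1])
        def f(q):
            P,Q=fk(q,x); return np.r_[P-tcp,200*(Q.inv()*R).as_rotvec()]
        sols=[least_squares(f,np.clip(q0,lo+1,hi-1),bounds=(lo,hi),x_scale=[50]*6) for q0 in ([15,20,100,30,80,-60],[0,20,100,90,80,60],[0,20,100,-60,80,-100],[0,30,90,180,60,0])]
        b=min(sols,key=lambda s:s.cost); print(gp,yaw,tilt,round(b.cost,1),np.round(b.x))
E
python3 kin.py
```

```text
Traceback (most recent call last):
  File "kin.py", line 18, in <module>
    X=min((least_squares(res,[0,150,450,450,200,0,c],x_scale=[100]*6+[50]) for c in(-90,0,90,180)),key=lambda s:s.cost)
  File "kin.py", line 18, in <genexpr>
    X=min((least_squares(res,[0,150,450,450,200,0,c],x_scale=[100]*6+[50]) for c in(-90,0,90,180)),key=lambda s:s.cost)
           ~~~~~~~~~~~~~^^^^^^^^^^^^^^^^^^^^^^^^^^^^^^^^^^^^^^^^^^^^^^^^^^
  File "kin.py", line 16, in res
    P,R=fk(np.array(q,float),x); o+=list(P-p)+list(300*(R.inv()*Ro.from_euler("xyz",e,degrees=True)).as_rotvec())
        ~~^^^^^^^^^^^^^^^^^^^^^
  File "kin.py", line 10, in fk
    a1,h,L2,L3,Dt,b3,c=x; R=ori(q,c)
                            ~~~^^^^^
  File "kin.py", line 8, in ori
    def ori(q,c=0): return Ro.from_euler("ZYZYZ",[q[0],q[1]+q[2],q[3],q[4],q[5]+c],degrees=True)
                           ~~~~~~~~~~~~~^^^^^^^^^^^^^^^^^^^^^^^^^^^^^^^^^^^^^^^^^^^^^^^^^^^^^^^^
  File "scipy/spatial/transform/_rotation.pyx", line 1413, in scipy.spatial.transform._rotation.Rotation.from_euler
ValueError: Expected axis specification to be a non-empty string of upto 3 characters, got ZYZYZ
```

```bash
python3 - <<'E'
s=open("kin.py").read()
s=s.replace('Ro.from_euler("ZYZYZ",[q[0],q[1]+q[2],q[3],q[4],q[5]+c],degrees=True)','Ro.from_euler("ZYZ",[q[0],q[1]+q[2],q[3]],degrees=True)*Ro.from_euler("YZ",[q[4],q[5]+c],degrees=True)')
s=s.replace('list(300*(R.inv()*Ro.from_euler("xyz",e,degrees=True)).as_rotvec())','list(300*(R.inv()*Ro.from_euler("xyz",np.array(e),degrees=True)).as_rotvec())')
open("kin.py","w").write(s)
E
python3 kin.py
```

```text
[  1.6 136.7 594.3 413.7 338.5  22.6  90.3] [[10, -5, 0, 0, 0, -2], [3, -8, -2, -2, -3, -1], [5, -7, 0, 0, 1, 0], [5, -7, 0, -2, 3, 3], [3, -10, 3, 0, 1, -1], [-1, -9, 4, 0, 0, 2], [-1, -13, -5, -3, -5, 0], [9, -9, 1, 0, 0, -2]]
[480, 105, 110] 90 -60 0.0 [-20.  32. 117.  58.  73. 119.]
[480, 105, 110] 75 -60 0.0 [-22.  29. 127.  71.  66. 116.]
[480, 105, 110] 60 -60 0.0 [-22.  26. 136.  88.  59. 110.]
[480, 105, 110] -90 -60 0.0 [ 39.  38. 103. -43.  87.  60.]
[480, 105, 110] -5 60 0.0 [  6.  48.  79.  10. 112. -81.]
[480, 105, 110] 15 60 0.0 [ 13.  48.  77.  -2. 114. -92.]
[400, 100, 60] 90 -60 0.0 [-24.  35. 129.  59.  68. 106.]
[400, 100, 60] 75 -60 0.0 [-27.  33. 138.  73.  62.  99.]
[400, 100, 60] 60 -60 0.0 [-28.  33. 148.  93.  60.  88.]
[400, 100, 60] -90 -60 0.0 [ 43.  39. 113. -40.  80.  70.]
[400, 100, 60] -5 60 0.0 [  6.  46.  94.  10. 100. -83.]
[400, 100, 60] 15 60 0.0 [ 14.  47.  92.  -1. 101. -91.]
[430, 100, 60] 90 -60 0.0 [-22.  36. 125.  59.  69. 109.]
[430, 100, 60] 75 -60 0.0 [-25.  34. 134.  74.  63. 103.]
[430, 100, 60] 60 -60 0.0 [-26.  33. 144.  93.  60.  93.]
[430, 100, 60] -90 -60 0.0 [ 41.  40. 110. -41.  81.  68.]
[430, 100, 60] -5 60 0.0 [  6.  48.  89.  10. 103. -82.]
[430, 100, 60] 15 60 0.0 [ 14.  48.  87.  -1. 104. -91.]
```

Request:
apply_moves(
  delta_pos=[
    [0,0,0],
    [0,0,0],
    [0,0,0],
    [0,0,0],
    [0,0,0],
    [0,0,0],
    [0,0,0],
    [0,0,0],
    [0,0,0],
    [0,0,0],
  ],
  rot=[
    [0,0,-0.08],
    [0,0,-0.16],
    [0,0,-0.24],
    [0,0,-0.32],
    [0,0,-0.4],
    [0,0,-0.48],
    [0,0,-0.56],
    [0,0,-0.64],
    [0,0,-0.7],
    [0,0,-0.7],
  ],
  hand=[0.4,0.4,0.4,0.4,0.4,0.4,0.4,0.4,0.4,0.4],
)

```text
time_s: 7.47
ee_pos: [493.6, 131.9, 182.3]
ee_rot: [-177.1, 45.7, 114.3]
force: [-0.2, 1.3, -4.2]
gripper_width: 45.9
gripper_force: 40.0
```

```bash
python3 -c "
from plan import *
st();plan([470,110,85],-60,-90);plan([470,110,85],-60,-80)"
```

```text
t 7.47 gp [488.9 144.6 195.4] rot [-177.1   45.7  114.3] F [-0.2  1.3 -4.2] w 45.9 gf 40.0 q [ 40.  22. 104. -44.  77.  37.]
d [ 0.    -0.866 -0.5  ] tcp [470.   93.7  75.6] delta [-0.196 -0.318 -0.889] rot [-0.159 -0.056 -0.254] mm 116 deg 26.2
d [ 0.15  -0.853 -0.5  ] tcp [472.8  94.   75.6] delta [-0.173 -0.316 -0.889] rot [-0.153 -0.069 -0.138] mm 115 deg 18.7
```

Comfortable joints now. Heading -80.

Request:
apply_moves(
  delta_pos=[
    [-0.05,-0.1,-0.1],
    [-0.1,-0.2,-0.25],
    [-0.173,-0.316,-0.45],
    [-0.173,-0.316,-0.65],
    [-0.173,-0.316,-0.8],
    [-0.173,-0.316,-0.889],
    [-0.173,-0.316,-0.889],
    [-0.173,-0.316,-0.889],
  ],
  rot=[
    [-0.05,-0.02,-0.05],
    [-0.1,-0.05,-0.1],
    [-0.153,-0.069,-0.138],
    [-0.153,-0.069,-0.138],
    [-0.153,-0.069,-0.138],
    [-0.153,-0.069,-0.138],
    [-0.153,-0.069,-0.138],
    [-0.153,-0.069,-0.138],
  ],
  hand=[0.4,0.4,0.4,0.4,0.4,0.4,0.4,0.4],
)

```text
time_s: 8.13
ee_pos: [471.4, 92.5, 78.4]
ee_rot: [179.9, 60.2, 100.1]
force: [-0.1, 0.5, -3.3]
gripper_width: 46.0
gripper_force: 40.0
```

```bash
python3 -c "
from plan import *
st();plan([470,110,57],-60,-80)
f=viewer.grab_frame('scene');save(f,'s2.png',(250,120,410,260),5)"
```

```text
t 8.13 gp [468.5 108.5  87.8] rot [179.9  60.2 100.1] F [-0.1  0.5 -3.3] w 46.0 gf 40.0 q [ 41.  38. 110. -49.  80.  62.]
d [ 0.15  -0.853 -0.5  ] tcp [472.8  94.   47.6] delta [ 0.012  0.012 -0.257] rot [ 0.002  0.001 -0.002] mm 31 deg 0.3
```

View pics/s2.png

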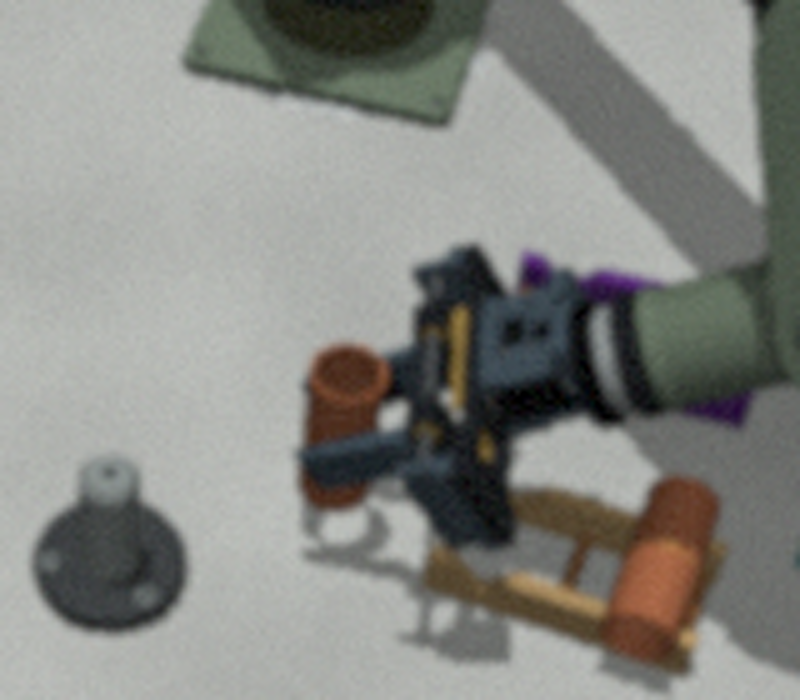

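The sleeve hangs upright in the fingers at crop (345,425), over clear bench, and the far sleeve is in its notch at (660,570). I lower it.

Request:
apply_moves(
  delta_pos=[
    [0.01,0.01,-0.1],
    [0.012,0.012,-0.18],
    [0.012,0.012,-0.23],
    [0.012,0.012,-0.245],
    [0.012,0.012,-0.25],
    [0.012,0.012,-0.25],
  ],
  rot=[
    [0,0,0],
    [0,0,0],
    [0,0,0],
    [0,0,0],
    [0,0,0],
    [0,0,0],
  ],
  hand=[0.4,0.4,0.4,0.4,0.4,0.4],
)

```text
time_s: 8.68
ee_pos: [473.2, 94.1, 48.4]
ee_rot: [179.8, 60.1, 100.0]
force: [1.4, -0.0, -3.3]
gripper_width: 45.8
gripper_force: 40.0
```

```bash
python3 -c "
from plan import *
st()"
```

```text
t 8.68 gp [470.3 110.2  57.7] rot [179.8  60.1 100. ] F [ 1.4 -0.  -3.3] w 45.8 gf 40.0 q [ 41.  40. 110. -50.  78.  64.]
```

Request:
apply_moves(
  delta_pos=[
    [0,0,-0.008],
    [0,0,-0.016],
    [0,0,-0.022],
    [0,0,-0.022],
    [0,0,-0.022],
  ],
  rot=[
    [0,0,0],
    [0,0,0],
    [0,0,0],
    [0,0,0],
    [0,0,0],
  ],
  hand=[0.4,0.4,0.4,0.4,0.4],
)

```text
time_s: 9.1
ee_pos: [473.4, 94.1, 46.9]
ee_rot: [179.6, 60.2, 99.9]
force: [-0.2, 2.2, 3.9]
gripper_width: 45.9
gripper_force: 40.0
```

Touchdown. I release gently.

Request:
apply_moves(
  delta_pos=[
    [0,0,0],
    [0,0,0],
    [0,0,0],
    [0,0,0],
    [0,0,0],
    [0,0,0],
    [0,0,0],
  ],
  rot=[
    [0,0,0],
    [0,0,0],
    [0,0,0],
    [0,0,0],
    [0,0,0],
    [0,0,0],
    [0,0,0],
  ],
  hand=[0.52,0.54,0.57,0.62,0.7,0.85,1],
)

```text
time_s: 9.68
ee_pos: [473.2, 94.1, 45.7]
ee_rot: [179.8, 60.1, 99.9]
force: [-0.8, -0.6, -0.6]
gripper_width: 73.9
gripper_force: 0.0
```

```bash
python3 -c "
from plan import *
st();plan([470-15,110+85.3,57+50],-60,-80)"
```

```text
t 9.68 gp [470.3 110.2  55.1] rot [179.8  60.1  99.9] F [-0.8 -0.6 -0.6] w 73.9 gf 0.0 q [ 41.  41. 110. -50.  77.  65.]
d [ 0.15  -0.853 -0.5  ] tcp [457.8 179.3  97.6] delta [-0.128  0.71   0.432] rot [ 0.001  0.002 -0.002] mm 101 deg 0.2
```

Request:
apply_moves(
  delta_pos=[
    [0,0,0],
    [-0.02,0.12,0.07],
    [-0.05,0.3,0.18],
    [-0.09,0.5,0.3],
    [-0.128,0.71,0.432],
    [-0.15,0.8,0.7],
    [-0.15,0.8,1],
    [-0.15,0.8,1],
  ],
  rot=[
    [0,0,0],
    [0,0,0],
    [0,0,0],
    [0,0,0],
    [0,0,0],
    [0,0,0],
    [0,0,0],
    [0,0,0],
  ],
  hand=[1,1,1,1,1,1,1,1],
)

```text
time_s: 10.35
ee_pos: [456.8, 192.2, 171.1]
ee_rot: [178.7, 59.9, 99.1]
force: [0.6, -0.2, -0.3]
gripper_width: 91.3
gripper_force: 0.0
```

Run:
```python
from plan import *
from fit import *
st()
F=[viewer.grab_frame(c) for c in("top","scene")]
fit(F,"sleeve_a",[470,110,0],cyl(23,0,110),False)
fit(F,"sleeve_a",[480,316,-.09],M["sleeve_a"])
plan([470,110,220],0,-80)
```

```text
t 10.35 gp [453.8 208.2 180.5] rot [178.7  59.9  99.1] F [ 0.6 -0.2 -0.3] w 91.3 gf 0.0 q [ 49.  34.  98. -43.  94.  54.]
sleeve_a single (array([472.5, 114. ]), 0.36) 0.71
sleeve_a single (array([473.1, 115. ]), 0.37) 0.75
sleeve_a both (array([472.7, 114.5]), 0.38)
sleeve_a single (array([478.8, 305. ,   1.3]), 3.96) 0.44
sleeve_a single (array([480.1, 317.6,  -5.4]), 0.4) 0.63
sleeve_a both (array([479.7, 316.6,  -5. ]), 3.49)
d [ 0.  0. -1.] tcp [470.  110.  201.2] delta [ 0.127 -0.662  0.304] rot [ 0.69   0.122 -0.001] mm 89 deg 60.2
```

Request:
apply_moves(
  delta_pos=[
    [0,0,0.1],
    [0,0,0.2],
    [0,0,0.304],
    [0,0,0.304],
    [0.05,-0.15,0.304],
    [0.09,-0.3,0.304],
    [0.12,-0.45,0.304],
    [0.135,-0.6,0.304],
    [0.14,-0.63,0.25],
    [0.14,-0.63,0.2],
  ],
  rot=[
    [0.08,0.015,0],
    [0.16,0.03,0],
    [0.24,0.045,0],
    [0.32,0.055,0],
    [0.4,0.07,0],
    [0.48,0.085,0],
    [0.56,0.1,0],
    [0.64,0.115,0],
    [0.69,0.122,0],
    [0.69,0.122,0],
  ],
  hand=[1,1,1,1,1,1,1,1,1,1],
)

```text
time_s: 11.48
ee_pos: [472.2, 110.5, 189.4]
ee_rot: [179.9, -0.1, 99.5]
force: [-0.4, -0.5, 0.4]
gripper_width: 91.2
gripper_force: 0.0
```

Run:
```python
from plan import *
st()
plan([471.5,113.5,85],0,-80)
```

```text
t 11.48 gp [472.1 110.4 208.2] rot [ 1.799e+02 -1.000e-01  9.950e+01] F [-0.4 -0.5  0.4] w 91.2 gf 0.0 q [ 12.  11. 103.   0.  65.   2.]
d [ 0.  0. -1.] tcp [471.5 113.5  66.2] delta [-0.006  0.025 -1.027] rot [-0.002  0.001  0.005] mm 123 deg 0.5
```

Request:
apply_moves(
  delta_pos=[
    [-0.006,0.025,-0.2],
    [-0.006,0.025,-0.45],
    [-0.006,0.025,-0.7],
    [-0.006,0.025,-0.87],
    [-0.006,0.025,-0.97],
    [-0.006,0.025,-1],
    [-0.006,0.025,-1],
    [-0.006,0.025,-1],
  ],
  rot=[
    [0,0,0.005],
    [0,0,0.005],
    [0,0,0.005],
    [0,0,0.005],
    [0,0,0.005],
    [0,0,0.005],
    [0,0,0.005],
    [0,0,0.005],
  ],
  hand=[1,1,1,1,1,1,1,1],
)

```text
time_s: 12.15
ee_pos: [471.3, 118.1, 69.6]
ee_rot: [179.9, -0.1, 100.5]
force: [0.1, 0.7, -0.3]
gripper_width: 90.8
gripper_force: 0.0
```

Request:
apply_moves(
  delta_pos=[
    [0,0,0],
    [0,0,0],
    [0,0,0],
    [0,0,0],
    [0,0,0],
    [0,0,0],
    [0,0,0],
    [0,0,0],
    [0,0,0],
    [0,0,0],
  ],
  rot=[
    [0,0,0],
    [0,0,0],
    [0,0,0],
    [0,0,0],
    [0,0,0],
    [0,0,0],
    [0,0,0],
    [0,0,0],
    [0,0,0],
    [0,0,0],
  ],
  hand=[0.85,0.7,0.64,0.6,0.57,0.55,0.53,0.5,0.45,0.4],
  newtons=15,
)

```text
time_s: 12.98
ee_pos: [470.4, 117.4, 69.7]
ee_rot: [179.9, -0.1, 100.4]
force: [-3.7, -0.6, 3.8]
gripper_width: 46.4
gripper_force: 15.0
```

Run:
```python
from plan import *
st()
```

```text
t 12.98 gp [470.4 117.3  88.5] rot [ 1.799e+02 -1.000e-01  1.004e+02] F [-3.7 -0.6  3.8] w 46.4 gf 15.0 q [ 13.  19. 113.   0.  48.   2.]
```

Request:
apply_moves(
  delta_pos=[
    [0,0,0],
    [0,0,0],
    [0,0,0.1],
    [0,0,0.3],
    [0,0,0.55],
    [0,0,0.8],
    [0,0,1],
    [0,0,1],
    [0,0,1],
    [0,0,1],
  ],
  rot=[
    [0,0,0],
    [0,0,0],
    [0,0,0],
    [0,0,0],
    [0,0,0],
    [0,0,0],
    [0,0,0],
    [0,0,0],
    [0,0,0],
    [0,0,0],
  ],
  hand=[0.4,0.4,0.4,0.4,0.4,0.4,0.4,0.4,0.4,0.4],
  newtons=30,
)

```text
time_s: 13.82
ee_pos: [470.5, 117.4, 188.0]
ee_rot: [180.0, -0.1, 100.4]
force: [0.5, -0.2, -4.7]
gripper_width: 46.2
gripper_force: 30.0
```

Request:
apply_moves(
  delta_pos=[
    [0.05,-0.1,0.05],
    [0.2,-0.3,0.12],
    [0.4,-0.6,0.12],
    [0.55,-0.85,0.12],
    [0.67,-1,0.12],
    [0.67,-1,0.12],
    [0.67,-1,0.12],
    [0.67,-1,0.12],
  ],
  rot=[
    [0,0,0],
    [0,0,0],
    [0,0,0],
    [0,0,0],
    [0,0,0],
    [0,0,0],
    [0,0,0],
    [0,0,0],
  ],
  hand=[0.4,0.4,0.4,0.4,0.4,0.4,0.4,0.4],
)

```text
time_s: 14.48
ee_pos: [550.4, -2.0, 202.1]
ee_rot: [-179.9, -0.2, 100.4]
force: [0.2, 0.2, -4.2]
gripper_width: 46.3
gripper_force: 30.0
```

Run:
```python
from plan import *
from fit import *
st()
F=[viewer.grab_frame(c) for c in("top","scene")]
save(F[0],"t3.png",(210,140,340,240),6); save(F[1],"s3.png",(200,110,340,240),5)
for f in F:
    for r in spotter.trace(f,"sleeve_a")[:3]: print(np.round(r["box"],1),round(r["score"],2),r["mask"].sum())
    print(proj(f,[[553,-7.8,100],[553,-7.8,128],[553,-7.8,238]]).round(1).tolist())
```

```text
t 14.48 gp [550.4  -2.1 220.9] rot [-179.9   -0.2  100.4] F [ 0.2  0.2 -4.2] w 46.3 gf 30.0 q [ -2.  17.  94.   0.  70. -12.]
[180.8 224.6  17.1  30.2] 0.64 452
[[273.0, 198.2], [273.1, 196.3], [273.2, 188.1]]
[380.8 235.2  26.6  40.8] 0.79 573
[270.2 206.9  21.4  22.1] 0.73 245
[[271.1, 214.1], [271.0, 208.2], [270.8, 182.8]]
```

View pics/s3.png

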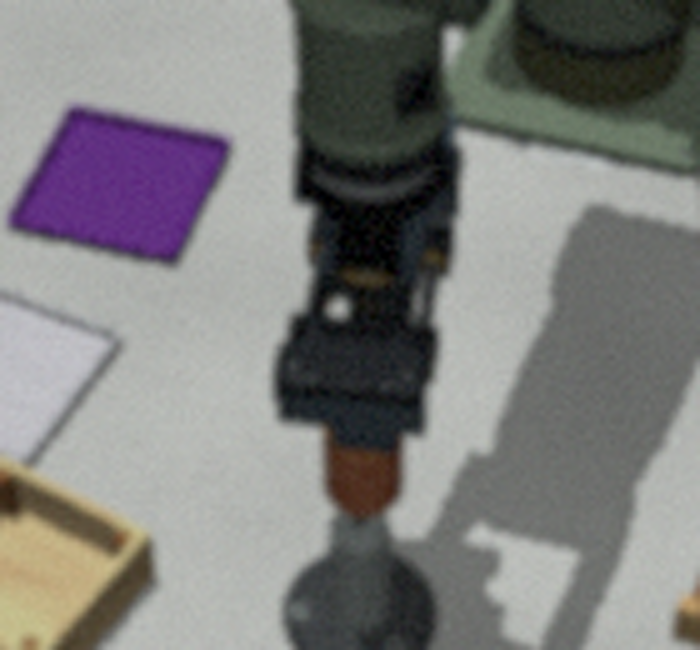

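Run:
```python
from fit import *
f=viewer.grab_frame("scene")
r=[r for r in spotter.trace(f,"sleeve_a") if abs(r["box"][0]-270)<8][0]
m=r["mask"]; ys,xs=np.where(m); low=ys>ys.max()-14
print("obs",ys.max()+.5,[ (y,xs[ys==y].min()-.5,xs[ys==y].max()+.5) for y in range(ys.max()-13,ys.max()+1,3)])
for p in((553,-7.8),(548,-7.8),(553,-2.8)):
    q=proj(f,place(cyl(23,132.4,190),[*p,0])); h=cv2.convexHull(np.float32(q))[:,0]
    im=np.zeros((420,560),np.uint8); cv2.fillConvexPoly(im,np.round(h).astype(np.int32),1)
    yy=[y for y in range(ys.max()-13,ys.max()+1,3)]
    print(p,h[:,1].max().round(1),[(y,*(np.where(im[y])[0][[0,-1]] if im[y].any() else ())) for y in yy])
g=[r for r in spotter.trace(f,"gauge")][0]; print(g["box"])
save(f,"x.png")
```

```text
obs 213.5 [(200, np.float64(263.5), np.float64(281.5)), (203, np.float64(263.5), np.float64(281.5)), (206, np.float64(263.5), np.float64(281.5)), (209, np.float64(263.5), np.float64(280.5)), (212, np.float64(266.5), np.float64(277.5))]
(553, -7.8) 213.6 [(200, np.int64(263), np.int64(279)), (203, np.int64(263), np.int64(279)), (206, np.int64(263), np.int64(279)), (209, np.int64(263), np.int64(279)), (212, np.int64(266), np.int64(276))]
(548, -7.8) 212.2 [(200, np.int64(263), np.int64(280)), (203, np.int64(264), np.int64(280)), (206, np.int64(264), np.int64(280)), (209, np.int64(264), np.int64(279)), (212, np.int64(268), np.int64(275))]
(553, -2.8) 214.0 [(200, np.int64(264), np.int64(281)), (203, np.int64(265), np.int64(281)), (206, np.int64(265), np.int64(281)), (209, np.int64(265), np.int64(281)), (212, np.int64(267), np.int64(279))]
[271.6, 228.9, 33.2, 33.6]
```

Request:
apply_moves(
  delta_pos=[
    [0,-0.022,-0.05],
    [0.002,-0.022,-0.12],
    [0.002,-0.022,-0.18],
    [0.002,-0.022,-0.22],
    [0.002,-0.022,-0.24],
    [0.002,-0.022,-0.24],
    [0.002,-0.022,-0.24],
  ],
  rot=[
    [0,0,0],
    [0,0,0],
    [0,0,0],
    [0,0,0],
    [0,0,0],
    [0,0,0],
    [0,0,0],
  ],
  hand=[0.4,0.4,0.4,0.4,0.4,0.4,0.4],
)

```text
time_s: 15.42
ee_pos: [552.0, -5.1, 175.2]
ee_rot: [179.8, -0.1, 100.4]
force: [0.4, -0.6, -3.2]
gripper_width: 46.3
gripper_force: 30.0
```

Request:
apply_moves(
  delta_pos=[
    [0,0,-0.015],
    [0,0,-0.03],
    [0,0,-0.045],
    [0,0,-0.06],
    [0,0,-0.075],
    [0,0,-0.075],
  ],
  rot=[
    [0,0,0],
    [0,0,0],
    [0,0,0],
    [0,0,0],
    [0,0,0],
    [0,0,0],
  ],
  hand=[0.4,0.4,0.4,0.4,0.4,0.4],
)

```text
time_s: 15.92
ee_pos: [551.6, -5.0, 165.9]
ee_rot: [179.9, -0.1, 100.4]
force: [0.3, 0.5, -3.3]
gripper_width: 46.2
gripper_force: 30.0
```

Request:
apply_moves(
  delta_pos=[
    [0,0,-0.012],
    [0,0,-0.024],
    [0,0,-0.036],
    [0,0,-0.048],
    [0,0,-0.06],
    [0,0,-0.06],
  ],
  rot=[
    [0,0,0],
    [0,0,0],
    [0,0,0],
    [0,0,0],
    [0,0,0],
    [0,0,0],
  ],
  hand=[0.4,0.4,0.4,0.4,0.4,0.4],
)

```text
time_s: 16.42
ee_pos: [551.7, -5.0, 158.8]
ee_rot: [179.9, -0.1, 100.4]
force: [-0.2, -0.6, -3.9]
gripper_width: 46.0
gripper_force: 30.0
```

Request:
apply_moves(
  delta_pos=[
    [0,0,-0.03],
    [0,0,-0.06],
    [0,0,-0.1],
    [0,0,-0.14],
    [0,0,-0.18],
    [0,0,-0.22],
    [0,0,-0.25],
    [0,0,-0.28],
    [0,0,-0.28],
  ],
  rot=[
    [0,0,0],
    [0,0,0],
    [0,0,0],
    [0,0,0],
    [0,0,0],
    [0,0,0],
    [0,0,0],
    [0,0,0],
    [0,0,0],
  ],
  hand=[0.4,0.4,0.4,0.4,0.4,0.4,0.4,0.4,0.4],
)

```text
time_s: 17.17
ee_pos: [551.4, -5.1, 124.7]
ee_rot: [179.9, -0.1, 100.4]
force: [0.7, 0.4, -5.0]
gripper_width: 46.1
gripper_force: 30.0
```

Request:
apply_moves(
  delta_pos=[
    [0,0,-0.015],
    [0,0,-0.03],
    [0,0,-0.045],
    [0,0,-0.06],
    [0,0,-0.06],
  ],
  rot=[
    [0,0,0],
    [0,0,0],
    [0,0,0],
    [0,0,0],
    [0,0,0],
  ],
  hand=[0.4,0.4,0.4,0.4,0.4],
)

```text
time_s: 17.58
ee_pos: [551.7, -5.0, 118.1]
ee_rot: [179.9, -0.1, 100.4]
force: [-0.8, -0.3, -2.8]
gripper_width: 46.3
gripper_force: 30.0
```

Near the possible bead stop (TCP ≈ 114.7), so small steps.

Request:
apply_moves(
  delta_pos=[
    [0,0,-0.008],
    [0,0,-0.016],
    [0,0,-0.024],
    [0,0,-0.03],
    [0,0,-0.03],
  ],
  rot=[
    [0,0,0],
    [0,0,0],
    [0,0,0],
    [0,0,0],
    [0,0,0],
  ],
  hand=[0.4,0.4,0.4,0.4,0.4],
)

```text
time_s: 18.0
ee_pos: [551.8, -5.1, 114.6]
ee_rot: [179.8, -0.1, 100.4]
force: [-0.9, 0.6, -3.1]
gripper_width: 46.0
gripper_force: 30.0
```

Request:
apply_moves(
  delta_pos=[
    [0,0,-0.008],
    [0,0,-0.016],
    [0,0,-0.016],
    [0,0,-0.016],
  ],
  rot=[
    [0,0,0],
    [0,0,0],
    [0,0,0],
    [0,0,0],
  ],
  hand=[0.4,0.4,0.4,0.4],
)

```text
time_s: 18.33
ee_pos: [551.9, -5.0, 112.8]
ee_rot: [179.8, -0.1, 100.4]
force: [0.1, 1.2, -2.5]
gripper_width: 46.4
gripper_force: 30.0
```

Request:
apply_moves(
  delta_pos=[
    [0,0,-0.01],
    [0,0,-0.02],
    [0,0,-0.03],
    [0,0,-0.03],
    [0,0,-0.03],
  ],
  rot=[
    [0,0,0],
    [0,0,0],
    [0,0,0],
    [0,0,0],
    [0,0,0],
  ],
  hand=[0.4,0.4,0.4,0.4,0.4],
)

```text
time_s: 18.75
ee_pos: [551.8, -5.1, 109.1]
ee_rot: [179.8, -0.1, 100.4]
force: [-0.5, -0.7, -4.0]
gripper_width: 46.0
gripper_force: 30.0
```

Request:
apply_moves(
  delta_pos=[
    [0,0,-0.02],
    [0,0,-0.05],
    [0,0,-0.08],
    [0,0,-0.11],
    [0,0,-0.14],
    [0,0,-0.15],
    [0,0,-0.15],
  ],
  rot=[
    [0,0,0],
    [0,0,0],
    [0,0,0],
    [0,0,0],
    [0,0,0],
    [0,0,0],
    [0,0,0],
  ],
  hand=[0.4,0.4,0.4,0.4,0.4,0.4,0.4],
)

```text
time_s: 19.33
ee_pos: [551.6, -5.1, 90.7]
ee_rot: [179.9, -0.1, 100.4]
force: [-0.3, -0.3, -3.6]
gripper_width: 46.6
gripper_force: 30.0
```

Request:
apply_moves(
  delta_pos=[
    [0,0,-0.008],
    [0,0,-0.016],
    [0,0,-0.024],
    [0,0,-0.03],
    [0,0,-0.03],
  ],
  rot=[
    [0,0,0],
    [0,0,0],
    [0,0,0],
    [0,0,0],
    [0,0,0],
  ],
  hand=[0.4,0.4,0.4,0.4,0.4],
)

```text
time_s: 19.75
ee_pos: [551.8, -5.1, 87.6]
ee_rot: [179.8, -0.1, 100.4]
force: [1.3, 0.0, -4.0]
gripper_width: 46.1
gripper_force: 30.0
```

Request:
apply_moves(
  delta_pos=[
    [0,0,-0.008],
    [0,0,-0.016],
    [0,0,-0.022],
    [0,0,-0.022],
    [0,0,-0.022],
  ],
  rot=[
    [0,0,0],
    [0,0,0],
    [0,0,0],
    [0,0,0],
    [0,0,0],
  ],
  hand=[0.4,0.4,0.4,0.4,0.4],
)

```text
time_s: 20.17
ee_pos: [551.9, -5.1, 85.0]
ee_rot: [179.8, -0.1, 100.4]
force: [0.4, -0.6, -4.0]
gripper_width: 46.1
gripper_force: 30.0
```

Request:
apply_moves(
  delta_pos=[
    [0,0,-0.008],
    [0,0,-0.014],
    [0,0,-0.014],
    [0,0,-0.014],
  ],
  rot=[
    [0,0,0],
    [0,0,0],
    [0,0,0],
    [0,0,0],
  ],
  hand=[0.4,0.4,0.4,0.4],
)

```text
time_s: 20.5
ee_pos: [552.0, -5.1, 84.7]
ee_rot: [179.8, -0.1, 100.4]
force: [-2.8, -0.2, 4.8]
gripper_width: 45.9
gripper_force: 30.0
```

It seats at TCP z 84.7, which is the home height, with about 9 N of contact. So the sleeve is clear and goes in the aluminium tray. I lift it off.

Request:
apply_moves(
  delta_pos=[
    [0,0,0.08],
    [0,0,0.2],
    [0,0,0.36],
    [0,0,0.54],
    [0,0,0.72],
    [0,0,0.87],
    [0,0,0.97],
    [0,0,1],
    [0,0,1],
  ],
  rot=[
    [0,0,0],
    [0,0,0],
    [0,0,0],
    [0,0,0],
    [0,0,0],
    [0,0,0],
    [0,0,0],
    [0,0,0],
    [0,0,0],
  ],
  hand=[0.4,0.4,0.4,0.4,0.4,0.4,0.4,0.4,0.4],
)

```text
time_s: 21.25
ee_pos: [552.5, -5.1, 204.6]
ee_rot: [179.7, -0.1, 100.4]
force: [-0.2, 0.0, -3.6]
gripper_width: 45.9
gripper_force: 30.0
```

Request:
apply_moves(
  delta_pos=[
    [-0.02,-0.08,0],
    [-0.1,-0.3,0],
    [-0.2,-0.55,0],
    [-0.3,-0.8,0],
    [-0.4,-1,0],
    [-0.4,-1,0],
  ],
  rot=[
    [0,0,0],
    [0,0,0],
    [0,0,0],
    [0,0,0],
    [0,0,0],
    [0,0,0],
  ],
  hand=[0.4,0.4,0.4,0.4,0.4,0.4],
)

```text
time_s: 21.75
ee_pos: [500.5, -129.3, 201.9]
ee_rot: [-179.9, -0.0, 100.2]
force: [-0.7, -0.2, -3.5]
gripper_width: 46.7
gripper_force: 29.9
```

Request:
apply_moves(
  delta_pos=[
    [-0.1,-0.25,0],
    [-0.2,-0.5,0],
    [-0.3,-0.8,0],
    [-0.4,-1,0],
    [-0.4,-1,0],
    [-0.4,-1,0],
  ],
  rot=[
    [0,0,0],
    [0,0,0],
    [0,0,0],
    [0,0,0],
    [0,0,0],
    [0,0,0],
  ],
  hand=[0.4,0.4,0.4,0.4,0.4,0.4],
)

```text
time_s: 22.25
ee_pos: [454.8, -245.8, 202.2]
ee_rot: [179.9, -0.2, 100.2]
force: [0.1, 0.1, -4.1]
gripper_width: 46.1
gripper_force: 30.0
```

Run:
```python
from plan import *
st()
plan([552-116.3,-5.1-298.7,88.5+3+6],0,-79.6)
```

```text
t 22.25 gp [ 454.7 -245.8  221. ] rot [179.9  -0.2 100.2] F [ 0.1  0.1 -4.1] w 46.1 gf 30.0 q [-30.  14.  98.   0.  68. -40.]
d [ 0.  0. -1.] tcp [ 435.7 -303.8   78.7] delta [-0.159 -0.484 -1.029] rot [-0.003  0.     0.002] mm 138 deg 0.3
```

Request:
apply_moves(
  delta_pos=[
    [-0.05,-0.15,0],
    [-0.1,-0.35,-0.05],
    [-0.159,-0.484,-0.2],
    [-0.159,-0.484,-0.4],
    [-0.159,-0.484,-0.6],
    [-0.159,-0.484,-0.8],
    [-0.159,-0.484,-0.93],
    [-0.159,-0.484,-1],
    [-0.159,-0.484,-1],
    [-0.159,-0.484,-1],
  ],
  rot=[
    [0,0,0],
    [0,0,0],
    [0,0,0],
    [0,0,0],
    [0,0,0],
    [0,0,0],
    [0,0,0],
    [0,0,0],
    [0,0,0],
    [0,0,0],
  ],
  hand=[0.4,0.4,0.4,0.4,0.4,0.4,0.4,0.4,0.4,0.4],
)

```text
time_s: 23.08
ee_pos: [437.4, -302.6, 83.4]
ee_rot: [179.8, -0.1, 100.5]
force: [0.2, 0.1, -3.5]
gripper_width: 46.3
gripper_force: 30.0
```

Run:
```python
from plan import *
st()
f=viewer.grab_frame("scene"); save(f,"s5.png",(150,110,290,230),5)
```

```text
t 23.08 gp [ 437.3 -302.7  102.2] rot [ 1.798e+02 -1.000e-01  1.005e+02] F [ 0.2  0.1 -3.5] w 46.3 gf 30.0 q [-36.  21. 106.   0.  53. -47.]
```

View pics/s5.png

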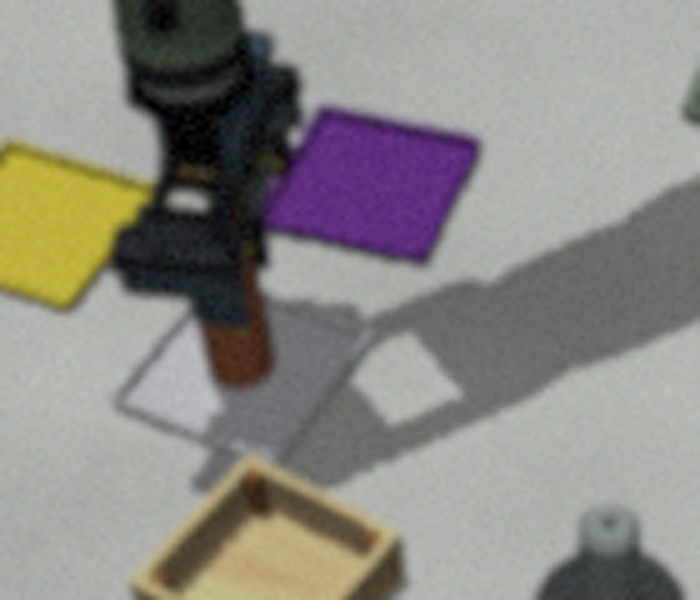

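The sleeve's foot is at crop (240,375), centred over the grey tray. I lower it to the floor, at TCP ≈ 72.7.

Request:
apply_moves(
  delta_pos=[
    [0,0,-0.025],
    [0,0,-0.05],
    [0,0,-0.065],
    [0,0,-0.075],
    [0,0,-0.075],
    [0,0,-0.075],
  ],
  rot=[
    [0,0,0],
    [0,0,0],
    [0,0,0],
    [0,0,0],
    [0,0,0],
    [0,0,0],
  ],
  hand=[0.4,0.4,0.4,0.4,0.4,0.4],
)

```text
time_s: 23.63
ee_pos: [436.8, -303.2, 74.4]
ee_rot: [179.8, -0.1, 100.4]
force: [0.1, 0.3, -4.2]
gripper_width: 46.2
gripper_force: 30.0
```

Request:
apply_moves(
  delta_pos=[
    [0,0,-0.008],
    [0,0,-0.014],
    [0,0,-0.014],
    [0,0,-0.014],
  ],
  rot=[
    [0,0,0],
    [0,0,0],
    [0,0,0],
    [0,0,0],
  ],
  hand=[0.4,0.4,0.4,0.4],
)

```text
time_s: 23.97
ee_pos: [436.9, -303.2, 72.8]
ee_rot: [179.8, -0.1, 100.4]
force: [0.1, -0.4, -3.0]
gripper_width: 46.1
gripper_force: 30.0
```

Request:
apply_moves(
  delta_pos=[
    [0,0,-0.006],
    [0,0,-0.01],
    [0,0,-0.01],
    [0,0,-0.01],
  ],
  rot=[
    [0,0,0],
    [0,0,0],
    [0,0,0],
    [0,0,0],
  ],
  hand=[0.4,0.4,0.4,0.4],
)

```text
time_s: 24.3
ee_pos: [436.9, -303.3, 72.7]
ee_rot: [179.8, -0.1, 100.4]
force: [-3.0, 0.4, 5.8]
gripper_width: 46.3
gripper_force: 30.0
```

On the floor. Release, wait, then go straight up.

Request:
apply_moves(
  delta_pos=[
    [0,0,0],
    [0,0,0],
    [0,0,0],
    [0,0,0],
    [0,0,0],
    [0,0,0],
    [0,0,0],
    [0,0,0],
    [0,0,0],
  ],
  rot=[
    [0,0,0],
    [0,0,0],
    [0,0,0],
    [0,0,0],
    [0,0,0],
    [0,0,0],
    [0,0,0],
    [0,0,0],
    [0,0,0],
  ],
  hand=[0.52,0.54,0.57,0.62,0.7,0.85,0.95,0.95,0.95],
)

```text
time_s: 25.05
ee_pos: [436.9, -303.1, 71.4]
ee_rot: [179.8, -0.1, 100.4]
force: [0.2, 0.3, 0.8]
gripper_width: 86.1
gripper_force: 0.0
```

Request:
apply_moves(
  delta_pos=[
    [0,0,0.1],
    [0,0,0.3],
    [0,0,0.6],
    [0,0,0.9],
    [0,0,1],
    [0,0,1],
  ],
  rot=[
    [0,0,0],
    [0,0,0],
    [0,0,0],
    [0,0,0],
    [0,0,0],
    [0,0,0],
  ],
  hand=[0.95,0.95,0.95,0.95,0.95,0.95],
)

```text
time_s: 25.55
ee_pos: [438.7, -304.5, 195.4]
ee_rot: [179.5, 0.3, 100.4]
force: [0.0, 0.9, -1.4]
gripper_width: 86.5
gripper_force: 0.0
```

Request:
apply_moves(
  delta_pos=[
    [0,0.15,0.3],
    [0,0.4,0.5],
    [0,0.7,0.5],
    [0,1,0.5],
    [0,1,0.5],
    [0,1,0.5],
  ],
  rot=[
    [0,0,0],
    [0,0,0],
    [0,0,0],
    [0,0,0],
    [0,0,0],
    [0,0,0],
  ],
  hand=[0.95,0.95,0.95,0.95,0.95,0.95],
)

```text
time_s: 26.05
ee_pos: [436.2, -181.7, 250.4]
ee_rot: [179.9, -0.1, 100.6]
force: [0.4, -1.9, 0.1]
gripper_width: 86.5
gripper_force: 0.0
```

Run:
```python
from plan import *
from fit import *
st()
F=[viewer.grab_frame(c) for c in("top","scene")]
fit(F,"sleeve_a",[436,-304,0],cyl(23,3,113),False)
fit(F,"sleeve_a",[480,316,-.09],M["sleeve_a"])
save(F[1],"s6.png",(130,110,480,340),2.2)
```

```text
t 26.05 gp [ 436.2 -181.8  269.2] rot [ 1.799e+02 -1.000e-01  1.006e+02] F [ 0.4 -1.9  0.1] w 86.5 gf 0.0 q [-24.   8.  99.   0.  74. -35.]
sleeve_a single (array([ 417.7, -278.1]), 9.69) 0.63
sleeve_a single (array([ 436.9, -306.2]), 0.5) 0.73
sleeve_a both (array([ 436.8, -306. ]), 6.17)
sleeve_a single (array([478.5, 316.7,  -4.5]), 0.37) 0.86
sleeve_a single (array([479.5, 317.7,  -5.4]), 0.61) 0.89
sleeve_a both (array([478.9, 317.2,  -5. ]), 0.53)
```

View pics/s6.png

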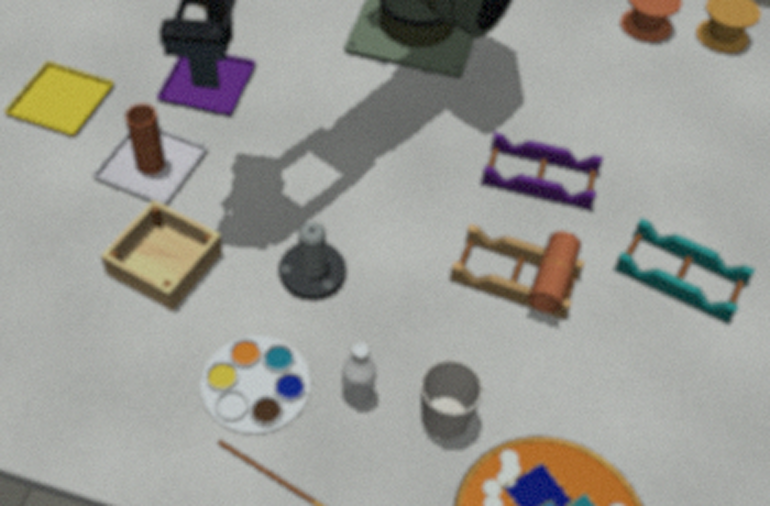

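The sleeve stands upright in the grey tray at crop (147,140). The other sleeve is in its notch at (556,272), and the cup, bottle and palette have not moved. I hand in the job.

```bash
python3 -c "
from workcell import env
print(env.job_done())"
```

```text
the job is handed in; nothing more can be done
None
```

The gauge-end sleeve was stood on the bench, retaken and slid fully home on the gauge base, so it now stands upright in the aluminium tray; the other sleeve, cup, bottle and palette are undisturbed, and the job was handed in at about 26 s.

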